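Load a resin mount under the flip-down loupe of an inspection stand

ROBOT

A 6-joint arm with a two-finger parallel gripper is mounted at the origin on a cart in front of the work surface, level with it; the furniture and walls round the work are solid. World frame = base frame: x ahead of the robot, y to its left, z up, the work surface at z = 0. Lengths are in mm, angles in rad, forces in N, time in s.
With the tool pointing down it reaches from about 250 to 800 mm from the base axis. Payload 8.5 kg.
Tool frame: the origin (TCP) lies on the centre line of the jaws, within the pads' length; the fingertips stand 11 mm ahead of it and the grasp point (between the pads) lies 8 mm behind it (tip_extent is the distance from the TCP to the fingertips, in mm); z points along the fingers, y is the line along which they close (so a half turn about z gives the same grasp; the last joint's range is limited). The gripper opens to 85 mm and grips with 20 to 120 N. Pads are 22 mm wide; open, the fingers measure 114 mm over their backs; the gripper's body (76 mm by 85 mm) begins 54 mm behind the grasp point. The pads swing forward as they close: fully open they stand 13 mm farther back than shut.
Start: joints at [1.168, 0.238, -0.013, 1.319, 0, 1.571], TCP at [205.779, 482.944, 242.276] pointing down, gripper open.
Joint ranges: [-2.66, 2.66], [-1.03, 1.9], [-1.14, 1.46], [-1.82, 2.27], [-1.45, 1.34], [-3.14, 3.14]. Speed limits (rad/s): [2.22, 2.22, 2.79, 3.14, 3.14, 3.14].

INTERFACE

Orientations are given as [roll, pitch, yaw] about the fixed x, y, z axes, in that order (R = Rz(yaw) Ry(pitch) Rx(roll)).
In Python, from station import read_state, capture, camera_info, finish_job, tip_extent gives the robot as it stands.
- The arm moves only by the tool arm_command, never from a script. Its argument "plan" is text: rows parted by semicolons, each of 7 numbers parted by spaces: the opening, from 0 (shut) to 1 (fully open), then the shift along the world's x, y, z scaled (see below), then the turn, a rotation vector about the world's x, y, z scaled (see below). A call has 1 to 5 rows; each row is the pose to reach, as a shift and turn from the pose commanded when the call began, turning the shorter way round; what a row does not reach only later rows make up. The controller multiplies each number of a shift by 0.15 m and each number of a turn by 360 degrees. A row lasts 1/8 s, in which the tool goes at most 62.5 mm and 10.7 degrees, less where a joint would pass 70% of its speed; a pose out of reach is approached as far as the arm can. A call with a number of a shift or a turn outside -1 to 1 is refused whole. A call with a gripper value outside its range is refused whole. The fingers move at their own pace and stop on an object; "force" is the grip in N (left out, the last holds). Time passes only in rows, so rows that repeat a pose let the fingers close. It gives the time, the measured TCP pose, the force, the opening and the grip force at its end, in the units of the state.
- read_state(): the state, without advancing time (a new reading comes with each control period).
- capture(name): name is "side" or "top"; returns the picture (384x512x3 uint8, red, green, blue); there is no depth.
- camera_info(name): a dict with "camera_matrix" (3x3 intrinsics, pixels), "dist_coeffs" ([k1, k2, p1, p2, k3] as OpenCV has them; the pictures are not rectified), "cam_to_world" (4x4, takes a point from camera to world coordinates). Camera axes: x right, y up, looking along -z (the intrinsics and any distortion apply to the point x, -y, -z); pixel columns grow to the right and rows downward; lengths in mm; the calibration is good to about 2 mm. A picture is of the moment at which its call begins. camera_info takes no time and is no camera call.
- finish_job(): hands the job in; it is judged then, once.
The state is a dict: "time": time; "joints": joint angles; "joint_vel": joint speeds; "joint_torque": joint torques, N m; "eef_pos": TCP position; "eef_rot": TCP orientation; "ft_force": force on the tool from outside, world axes, zero at the start; "ft_torque": the same for the moment, N m; "opening": finger opening in mm; "gripper_force": force on a finger pad.
Only numpy, scipy, OpenCV 4.12 (cv2) and the standard library are available. Lean on these libraries where they do the work, as an engineer would, in place of code of your own. Each camera call takes 0.05 s, during which the arm holds its last target. There are 200 camera calls.

TASK

Put the red resin mount into the cup of the loupe stand and press it down firmly but carefully against its leaf springs until it sits fully home on the cup floor. Then, with the closed fingertips, gently tip the upright loupe forward past its snap point and let it spring down by itself onto its stop over the mount; a mount that is not home would be hit by the lens, and neither the mount nor the loupe may be forced. Leave the two black mounts, the vials and the dropper bottle where they are.

Things in the scene. Friction and masses are not known exactly. Their poses are not given: they have to be found in the camera images.
- red_mount: red cylindrical resin mount with a small white label on top, 30 mm diameter, 17 mm tall, about 25 g, standing on the bench; origin at the centre of its underside
- below_cup (a point): point on the foot's top, straight below the cup's axis. Cup: dark knurled collar, outside 50 mm, bore 36 mm, screwed up or down: its rim is 10 to 16 mm above the floor, not measured. Three leaf springs in the bore centre a mount and hold it up, a little askew, 3 to 12 mm above the floor when let go; pressing it home takes up to 5 to 11 N, then it stops dead on the floor. Stay under 20 N.
- foot: grey foot plate of the loupe stand, 130 x 100 x 15 mm, fixed; origin at the centre of its underside, x to the stand's rear (hinge side), y to its left, z up. Its pillar carries the light metal stage, 126 x 74 mm, turned with the foot. The stage's height is set by hand and not measured: the cup floor lies somewhere 74 to 94 mm above the bench, to be felt for.
- loupe (a joint): hinge of the loupe: 0 = parked upright, leaning 16 degrees back; snap point near 0.9; 1.85 = lower stop, level over the cup. Axis along the foot's y, 62 mm behind the cup axis, 24 mm above the cup floor. Lens ring 50 mm wide, 9 mm thick, centred 62 mm from the hinge; black tab 22 mm wide ends 104 mm from it. 80 mm from the hinge the push is about 7 N at first, then less; limit 15 N.
- black_mount_a: black cylindrical resin mount, 30 mm diameter, taller than the red one, 20 mm, loose on the bench, to be left alone; origin at the centre of its underside
- black_mount_b: black cylindrical resin mount, 30 mm diameter, 22 mm tall, loose on the bench, to be left alone; origin at the centre of its underside
- dropper: brown dropper bottle with black teat, 32 mm diameter, 92 mm tall, loose, to be left alone; origin at the centre of its underside
- vial_1: glass sample vial with black cap, 25 mm diameter, 57 mm tall, loose, to be left alone; origin at the centre of its underside
- vial_2: glass sample vial with black cap, 25 mm diameter, 57 mm tall, loose, to be left alone; origin at the centre of its underside
Mind the look-alikes: they are no part of the job. Several things have the shape of the red_mount; the one meant has the colours described above.

How it is judged:
By the outcome, as a careful person would: the job done as asked, in the order asked, and still so for the second after the job is handed in, with the robot touching nothing.
It also fails if it takes over 64 s, if anything falls off the work surface, if the arm or the gripper's body presses on something with over 40 N, if the wrist force passes 120 N, or if a joint passes its speed limit or range.

## Working session

There is one attempt and no reset: what is moved stays moved. The work goes in short steps, Python scripts to look and compute and a tool call to move; the robot and the scene stay as the last step left them, time stands still between calls to the robot, and variables do not carry over. Pictures are saved under pics/ and viewed, at most 10 in all, crops included, and the job is handed in when it is done.

Besides the shell and the picture viewer there is one more tool, called after ">>>" as a command line: name --argument value ..., lists and objects as JSON in quotes. arm_command: Moves the arm, as the interface text tells. Its arguments: {"type":"object","properties":{"plan":{"type":"string"},"force":{"type":"number"}},"required":["plan"]}

```bash
mkdir -p pics; ls; cat > h.py <<'E'
import numpy as np, cv2
from station import read_state, capture, camera_info, finish_job, tip_extent
def ray(cam,u,v):
    i=camera_info(cam);K=np.array(i["camera_matrix"],float);d=np.array(i["dist_coeffs"],float);T=np.array(i["cam_to_world"],float)
    p=cv2.undistortPoints(np.array([[[u,v]]],float),K,d)[0,0]
    return T[:3,3],T[:3,:3]@np.array([p[0],-p[1],-1.])
def onplane(cam,u,v,z):
    o,r=ray(cam,u,v);return o+r*(z-o[2])/r[2]
def tri(u1,v1,u2,v2,c1="top",c2="side"):
    o1,r1=ray(c1,u1,v1);o2,r2=ray(c2,u2,v2)
    A=np.stack([r1,-r2],1);s=np.linalg.lstsq(A,o2-o1,rcond=None)[0]
    a=o1+s[0]*r1;b=o2+s[1]*r2
    return (a+b)/2,np.linalg.norm(a-b)
def proj(cam,P):
    i=camera_info(cam);K=np.array(i["camera_matrix"],float);d=np.array(i["dist_coeffs"],float);T=np.array(i["cam_to_world"],float)
    q=(np.atleast_2d(P)-T[:3,3])@T[:3,:3]; q=q*[1,-1,-1]
    return cv2.projectPoints(q,np.zeros(3),np.zeros(3),K,d)[0][:,0]
E
python3 - <<'E'
from h import *
for c in("top","side"):
    im=capture(c);cv2.imwrite(f"pics/{c}0.png",cv2.resize(im[:,:,::-1],(800,600),interpolation=cv2.INTER_CUBIC));cv2.imwrite(f"pics/{c}0raw.png",im[:,:,::-1])
    i=camera_info(c);print(c,np.round(i["camera_matrix"],1).tolist(),np.round(i["cam_to_world"],3).tolist())
print(read_state())
E
```

```text
pics
top [[472.5, 0.0, 260.0], [0.0, 472.5, 191.6], [0.0, 0.0, 1.0]] [[0.027, 0.99, -0.137, 353.622], [-0.999, 0.024, -0.024, 60.547], [-0.02, 0.137, 0.99, 1116.529], [0.0, 0.0, 0.0, 1.0]]
side [[387.6, 0.0, 257.8], [0.0, 387.6, 185.2], [0.0, 0.0, 1.0]] [[0.999, -0.023, 0.027, 538.835], [0.035, 0.639, -0.768, -691.04], [0.0, 0.769, 0.64, 721.334], [0.0, 0.0, 0.0, 1.0]]
{'time': 0.1, 'joints': array([ 1.16800547e+00,  2.38732163e-01, -1.41587062e-02,  1.31916187e+00,
       -2.34117276e-06,  1.57079503e+00]), 'joint_vel': array([ 0.00107303, -0.0007703 ,  0.00258127, -0.0003084 ,  0.00014412,
       -0.00061656]), 'joint_torque': array([ 6.70340251e-04, -5.39721179e+01,  3.46996844e+01,  1.34216333e-02,
        3.67855318e-05,  1.12352231e-05]), 'eef_pos': array([205.66186978, 482.67417546, 241.74029185]), 'eef_rot': array([-3.14033624e+00,  2.33954166e-06,  2.73880310e+00]), 'ft_force': array([-0.31928864, -0.00734792,  0.15408297]), 'ft_torque': array([0.03584058, 0.03143007, 0.03943182]), 'gripper_force': 0.0, 'opening': 85.71433957158213}
```

View pics/top0.png

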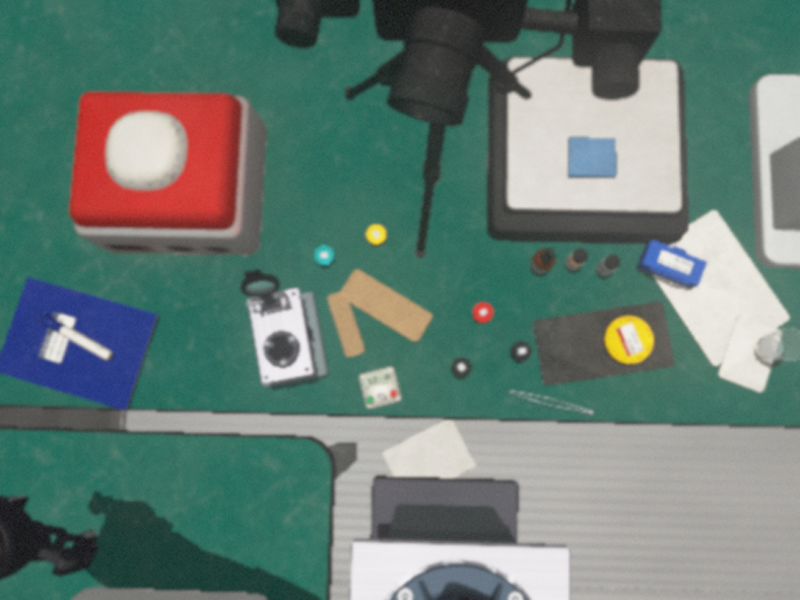

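View pics/side0.png

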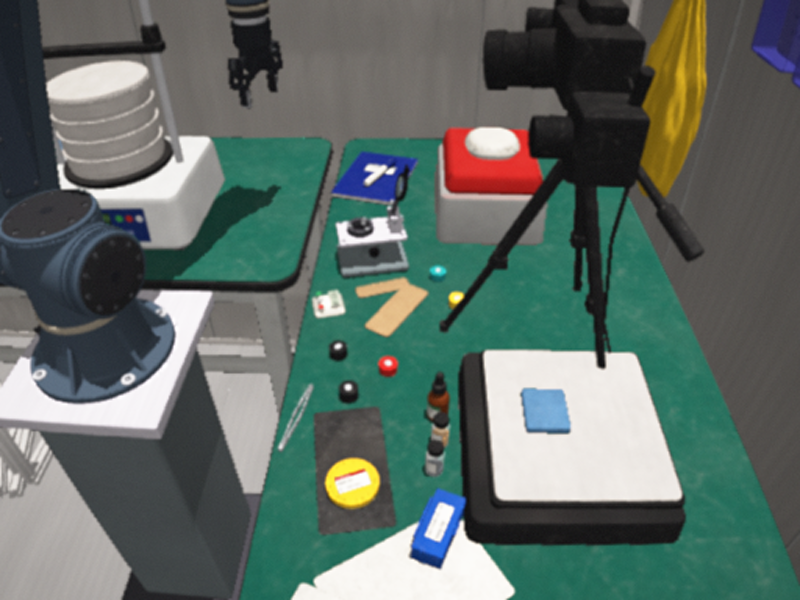

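The top view shows the red mount at (482,312), the cup at (282,348) and the loupe behind it at (260,283). In the side view the red mount is at (388,365), the cup at (360,226) and the loupe ring at (401,183). Next I'll zoom in on the stand and segment the mount.

```bash
python3 - <<'E'
from h import *
t=cv2.imread("pics/top0raw.png");s=cv2.imread("pics/side0raw.png")
def big(im,x0,y0,w,h,k=8): return cv2.resize(im[y0:y0+h,x0:x0+w],None,fx=k,fy=k,interpolation=cv2.INTER_CUBIC)
a=big(t,150,168,64,84,7);b=big(s,208,100,60,84,7)
c=np.hstack([a,b]);cv2.imwrite("pics/z1.png",c);print(c.shape)
for n,im,win in(("top",t,(290,185,335,215)),("side",s,(235,220,262,245))):
    hsv=cv2.cvtColor(im,cv2.COLOR_BGR2HSV);m=(((hsv[...,0]<10)|(hsv[...,0]>170))&(hsv[...,1]>120)&(hsv[...,2]>80)).astype(np.uint8)
    x0,y0,x1,y1=win;k=np.zeros_like(m);k[y0:y1,x0:x1]=m[y0:y1,x0:x1]
    cs,_=cv2.findContours(k,cv2.RETR_EXTERNAL,cv2.CHAIN_APPROX_NONE);cc=max(cs,key=cv2.contourArea)
    x,y,w,h=cv2.boundingRect(cc);M=cv2.moments(cc);u,v=M["m10"]/M["m00"],M["m01"]/M["m00"];print(n,x,y,w,h,u,v)
    for z in (8.5,17):print(z,onplane(n,u,v,z))
    wm=((hsv[...,1]<110)&(hsv[...,2]>150)).astype(np.uint8)[y:y+h,x:x+w]
    ys,xs=np.nonzero(wm);print("label",xs.mean()+x,ys.mean()+y,len(xs),onplane(n,xs.mean()+x,ys.mean()+y,17))
E
```

```text
(588, 868, 3)
top 303 194 13 13 308.68821839080454 199.72701149425285
8.5 [489.81457038 -28.08284772   8.5       ]
17 [488.76979995 -27.40294624  17.        ]
label 308.95238095238096 199.1904761904762 21 [490.04926288 -28.00356592  17.        ]
side 242 228 13 13 247.86521739130436 233.7913043478261
8.5 [490.72471313 -25.86016894   8.5       ]
17 [491.29839648 -33.79193305  17.        ]
label 248.11764705882354 231.58823529411765 17 [491.5189383  -26.30476705  17.        ]
```

View pics/z1.png

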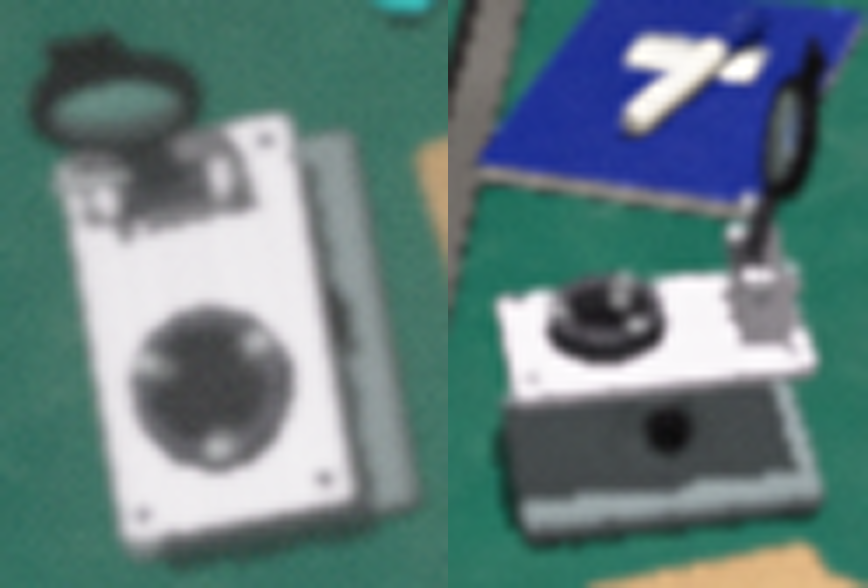

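The zoom shows the collar in the top crop centred near (212,387) and in the side crop near (158,312), with the stage corners clear in both. I'll triangulate these.

```bash
python3 - <<'E'
from h import *
T=lambda u,v:((u+.5)/7-.5+150,(v+.5)/7-.5+168)
S=lambda u,v:((u-448+.5)/7-.5+208,(v+.5)/7-.5+100)
# stage corners xmin-ymax, xmin-ymin, xmax-ymin, xmax-ymax
tc=[(124,553),(354,490),(292,115),(58,172)];sc=[(498,298),(513,400),(818,365),(797,268)]
P=[]
for a,b in zip(tc,sc):
    p,e=tri(*T(*a),*S(*b));P.append(p);print(np.round(p,1),round(e,1))
P=np.array(P);print("mean",P.mean(0),"dims",np.linalg.norm(P[1]-P[2]),np.linalg.norm(P[0]-P[3]),np.linalg.norm(P[0]-P[1]),np.linalg.norm(P[3]-P[2]))
p,e=tri(*T(212,387),*S(606,312));print("rim",p,e)
for z in(80,85,90,95,100,105):
    q=np.array([onplane("top",*T(*a),z) for a in tc]);print(z,"top",onplane("top",*T(212,387),z).round(1),"side",onplane("side",*S(606,312),z).round(1),[round(float(np.linalg.norm(q[i]-q[(i+1)%4])),1) for i in range(4)],"yaw",[np.degrees(np.arctan2(*(q[j]-q[i])[[1,0]])).round(1) for i,j in((1,2),(0,3))],np.degrees(np.arctan2(*(q[0]-q[1])[[1,0]])).round(1)-90)
print("loupe ring ctr",tri(*T(116,100),*S(788,138)),"tab top",tri(*T(85,45),*S(815,45)))
print("dropper etc", [onplane("top",x*.64,y*.64,20).round(0)[:2].tolist() for x,y in((462,368),(521,352),(542,262))])
E
```

```text
[372.  287.4  72.2] 3.7
[390.4 215.   70.8] 3.2
[512.4 240.5  72.8] 2.9
[496.7 316.2  70.7] 11.5
mean [442.89399082 264.76429004  71.59847621] dims 124.6719441620157 128.0309735097661 74.75176127287821 77.30489506456996
rim [423.14819422 259.4607377   84.79760416] 1.510244864821566
80 top [422.7 260.2  80. ] side [423.  266.9  80. ] [74.5, 120.9, 76.6, 122.9] yaw [np.float64(12.0), np.float64(13.0)] 16.799999999999997
85 top [422.4 259.3  85. ] side [423.9 259.4  85. ] [74.2, 120.3, 76.2, 122.3] yaw [np.float64(12.0), np.float64(13.0)] 16.799999999999997
90 top [422.1 258.3  90. ] side [424.8 251.9  90. ] [73.8, 119.7, 75.8, 121.7] yaw [np.float64(12.0), np.float64(13.0)] 16.799999999999997
95 top [421.7 257.3  95. ] side [425.7 244.5  95. ] [73.5, 119.1, 75.4, 121.1] yaw [np.float64(12.0), np.float64(13.0)] 16.799999999999997
100 top [421.4 256.4 100. ] side [426.6 237.  100. ] [73.1, 118.6, 75.1, 120.5] yaw [np.float64(12.0), np.float64(13.0)] 16.799999999999997
105 top [421.1 255.4 105. ] side [427.5 229.5 105. ] [72.7, 118.0, 74.7, 119.9] yaw [np.float64(12.0), np.float64(13.0)] 16.799999999999997
loupe ring ctr (array([500.5598952 , 277.30950174, 160.18980551]), np.float64(0.9499901968634552)) tab top (array([510.46959571, 277.50876703, 202.64139978]), np.float64(1.0033262354970414))
dropper etc [[404.0, 2.0], [430.0, -85.0], [567.0, -116.0]]
```

>>> arm_command --plan "1 0.2 -0.4 0 0 0 0.025; 1 0.4 -0.8 0 0 0 0.05; 1 0.5 -1 0 0 0 0.075; 1 0.5 -1 0 0 0 0.1"

```text
time: 0.6
eef_pos: [281.5, 330.4, 242.3]
eef_rot: [-3.141, -0.0, -2.914]
ft_force: [0.4, 0.0, -0.8]
opening: 85.1
gripper_force: 0.0
```

>>> arm_command --plan "1 0.2 -0.4 0 0 0 0; 1 0.4 -0.8 0 0 0 0; 1 0.5 -1 0 0 0 0"

```text
time: 0.98
eef_pos: [356.1, 180.9, 242.2]
eef_rot: [-3.141, -0.0, -2.917]
ft_force: [0.1, -0.3, 0.1]
opening: 85.8
gripper_force: 0.0
```

>>> arm_command --plan "1 0.2 -0.4 0 0 0 0; 1 0.4 -0.8 0 0 0 0; 1 0.5 -1 0 0 0 0; 1 0.5 -1 0 0 0 0"

```text
time: 1.48
eef_pos: [431.5, 30.6, 241.8]
eef_rot: [-3.141, -0.001, -2.92]
ft_force: [0.0, 0.8, 0.2]
opening: 85.2
gripper_force: 0.0
```

```bash
python3 - <<'E'
from h import *
s=read_state();print(s['time'],s['joints'].round(3),s['eef_pos'],s['eef_rot'],s['ft_force'],tip_extent() if callable(tip_extent) else tip_extent)
E
```

```text
1.475 [ 0.071  0.081 -0.209  1.282 -0.    -0.15 ] [431.53305881  30.61422708 241.84874829] [-3.14126025e+00 -6.60300004e-04 -2.92042478e+00] [0.03589423 0.76989277 0.22101998] 11.0
```

>>> arm_command --plan "0.65 0.2 -0.2 -0.3 0 0 0; 0.65 0.397 -0.4 -0.6 0 0 0; 0.65 0.397 -0.4 -0.9 0 0 0; 0.65 0.397 -0.4 -0.9 0 0 0; 0.65 0.397 -0.4 -0.9 0 0 0" --force 40

```text
time: 2.1
eef_pos: [490.6, -26.3, 108.7]
eef_rot: [-3.141, 0.001, -2.915]
ft_force: [0.6, 0.6, 1.6]
opening: 55.7
gripper_force: 0.0
```

```bash
python3 - <<'E'
from h import *
s=read_state();print(s['time'],s['eef_pos'],s['eef_rot'],s['opening'])
t=capture("top");d=capture("side")
f=lambda im,x0,y0,w,h,k:cv2.resize(im[y0:y0+h,x0:x0+w,::-1],None,fx=k,fy=k,interpolation=cv2.INTER_CUBIC)
cv2.imwrite("pics/z2.png",np.hstack([f(t,270,160,80,100,5),f(d,208,170,80,100,5)]))
E
```

```text
2.1 [490.61442683 -26.33373706 108.65156925] [-3.14138679e+00  8.19762105e-04 -2.91509125e+00] 55.697926618629566
```

View pics/z2.png

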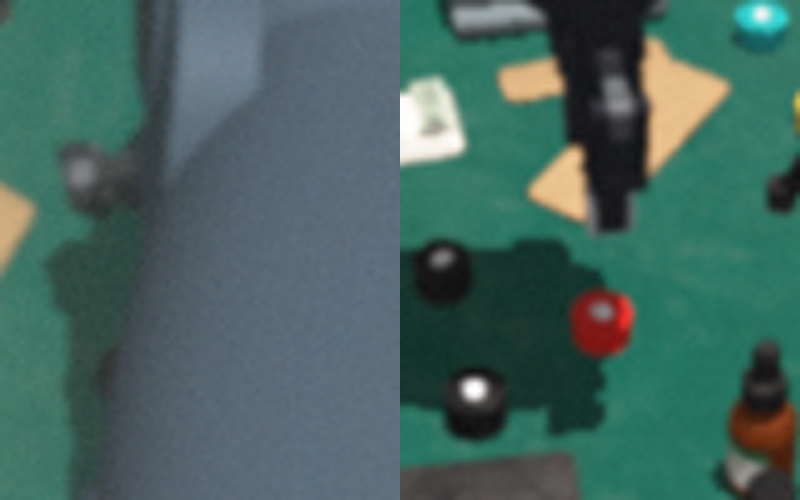

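The side crop shows the fingers above the red mount at (600,322) and in line with it. The top view is blocked by the arm. I'll descend and grip.

>>> arm_command --plan "0.65 0 -0.004 -0.3 0 0 0; 0.65 0 -0.004 -0.5 0 0 0; 0.65 0 -0.004 -0.587 0 0 0; 0.65 0 -0.004 -0.587 0 0 0"

```text
time: 2.7
eef_pos: [490.6, -27.5, 19.8]
eef_rot: [-3.141, 0.0, -2.916]
ft_force: [-0.4, 0.7, 0.1]
opening: 55.4
gripper_force: 0.0
```

>>> arm_command --plan "0.3 0 0 0 0 0 0; 0 0 0 0 0 0 0; 0 0 0 0 0 0 0; 0 0 0 0 0 0 0"

```text
time: 3.2
eef_pos: [491.4, -27.7, 20.8]
eef_rot: [-3.141, 0.003, -2.916]
ft_force: [-2.1, 0.1, 8.0]
opening: 27.3
gripper_force: 38.8
```

```bash
python3 - <<'E'
from h import *
d=capture("side");s=read_state();print(s['opening'],s['ft_force'],s['ft_torque'],s['eef_pos'])
f=lambda im,x0,y0,w,h,k:cv2.resize(im[y0:y0+h,x0:x0+w,::-1],None,fx=k,fy=k,interpolation=cv2.INTER_CUBIC)
cv2.imwrite("pics/z3.png",f(d,215,190,65,65,9))
E
```

```text
27.436103229775288 [-0.31062166  0.19702023  6.91180222] [6.48234755e-02 2.64164102e-01 5.56559590e-05] [491.3854322  -27.69694188  20.77538703]
```

View pics/z3.png

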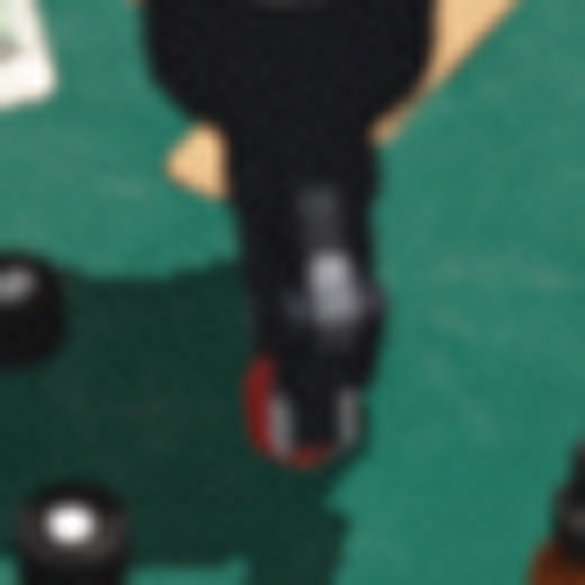

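The mount is gripped between the pads and the red edge is visible at (255,410). I'll lift and check that it is held.

>>> arm_command --plan "0 0 0 0.1 0 0 0; 0 0 0 0.4 0 0 0; 0 0 0 0.8 0 0 0; 0 0 0 1 0 0 0; 0 0 0 1 0 0 0"

```text
time: 3.88
eef_pos: [492.1, -27.8, 172.5]
eef_rot: [-3.14, 0.006, -2.916]
ft_force: [-0.3, -0.9, -0.4]
opening: 27.5
gripper_force: 39.5
```

```bash
python3 - <<'E'
from h import *
d=capture("side");s=read_state();print(s['opening'],s['ft_force'],s['eef_pos'],s['eef_rot'])
p=s['eef_pos'];c=proj("side",[p-[0,0,11],p-[0,0,20],p]);print(c)
f=lambda im,x0,y0,w,h,k:cv2.resize(im[y0:y0+h,x0:x0+w,::-1],None,fx=k,fy=k,interpolation=cv2.INTER_CUBIC)
x0,y0=int(c[0,0])-25,int(c[0,1])-25;print(x0,y0);cv2.imwrite("pics/z4.png",f(d,x0,y0,50,50,10))
hsv=cv2.cvtColor(d[:,:,::-1].copy(),cv2.COLOR_BGR2HSV)[y0:y0+50,x0:x0+50]
m=((hsv[...,0]<10)|(hsv[...,0]>170))&(hsv[...,1]>120)&(hsv[...,2]>60);ys,xs=np.nonzero(m);print(len(xs),xs.min()+x0,xs.max()+x0,ys.min()+y0,ys.max()+y0)
th=np.linspace(0,6.28,60)
for z in (-20.5,-3.5):
    q=proj("side",p+np.stack([15*np.cos(th),15*np.sin(th),0*th+z],1));print(q.min(0),q.max(0))
E
```

```text
27.704909020718386 [-0.00374804  0.674765   -0.44810109] [491.09440344 -27.72501931 170.71839852] [-3.14053469  0.0032159  -2.91611917]
[[246.88506337 188.14173359]
 [246.9554391  191.18327358]
 [246.79800375 184.3690363 ]]
221 163
28 241 252 183 194
[240.32479617 187.0830328 ] [253.58723736 195.72876071]
[240.10774965 181.33093055] [253.5371787  189.93228384]
```

View pics/z4.png

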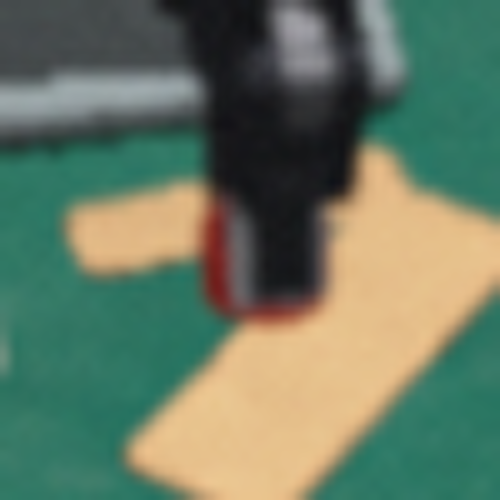

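The mount is in the pads, with its left edge at about (241,188) and bottom at about row 194, about where predicted. I'll carry it to the cup.

>>> arm_command --plan "0 -0.1 0.35 0 0 0 0; 0 -0.2 0.7 0 0 0 0; 0 -0.3 1 0 0 0 0; 0 -0.3 1 0 0 0 0"

```text
time: 4.42
eef_pos: [443.7, 124.5, 168.2]
eef_rot: [3.141, -0.002, -2.912]
ft_force: [1.0, -1.2, 0.1]
opening: 27.2
gripper_force: 39.6
```

>>> arm_command --plan "0 -0.05 0.35 0 0 0 0; 0 -0.1 0.7 0 0 0 0; 0 -0.147 0.914 0 0 0 0; 0 -0.147 0.914 0 0 0 0; 0 -0.147 0.914 0 0 0 0"

```text
time: 5.05
eef_pos: [423.2, 258.4, 168.6]
eef_rot: [-3.141, -0.001, -2.916]
ft_force: [-0.6, -0.4, -0.2]
opening: 27.5
gripper_force: 39.7
```

>>> arm_command --plan "0 0 0 -0.2 0 0 0; 0 0 0 -0.32 0 0 0; 0 0 0 -0.32 0 0 0; 0 0 0 -0.32 0 0 0"

```text
time: 5.55
eef_pos: [423.8, 258.8, 121.8]
eef_rot: [-3.142, 0.001, -2.917]
ft_force: [-0.1, 0.4, -0.1]
opening: 27.4
gripper_force: 39.7
```

```bash
python3 - <<'E'
from h import *
d=capture("side");t=capture("top");s=read_state();print(s['opening'],s['ft_force'],s['eef_pos'],s['eef_rot'])
f=lambda im,x0,y0,w,h,k:cv2.resize(im[y0:y0+h,x0:x0+w,::-1],None,fx=k,fy=k,interpolation=cv2.INTER_CUBIC)
cv2.imwrite("pics/z5.png",np.hstack([f(d,208,110,64,75,6),f(t,145,165,64,75,6)]))
E
```

```text
27.48076459097491 [ 0.62127803  0.30784518 -0.58574191] [423.94538344 259.31253893 122.1020656 ] [ 3.14130048e+00  1.36245407e-03 -2.91675645e+00]
```

View pics/z5.png

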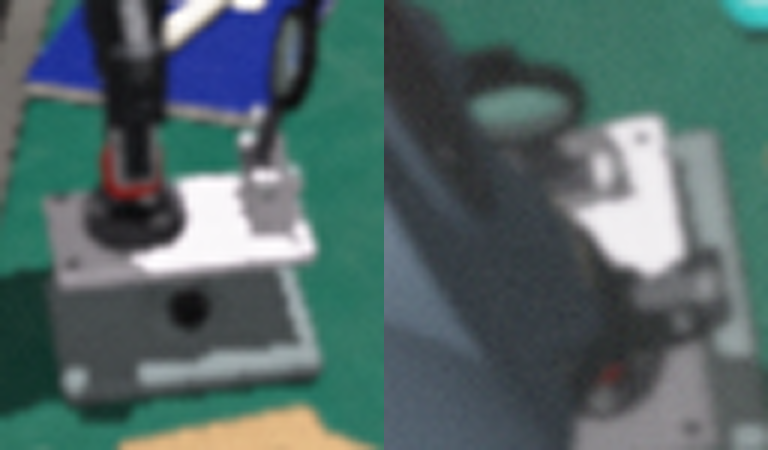

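The side crop shows the mount centred on the collar to within about 1 mm (132 against 136 px at 6x). I'll now descend into the bore, watching the force.

>>> arm_command --plan "0 0.003 0 -0.06 0 0 0; 0 0.003 0 -0.1 0 0 0; 0 0.003 0 -0.1 0 0 0"

```text
time: 6.02
eef_pos: [423.3, 259.2, 105.6]
eef_rot: [-3.141, -0.001, -2.916]
ft_force: [0.5, -0.1, 0.3]
opening: 27.6
gripper_force: 39.7
```

>>> arm_command --plan "0 0 0 -0.01 0 0 0; 0 0 0 -0.02 0 0 0; 0 0 0 -0.02 0 0 0"

```text
time: 6.4
eef_pos: [423.9, 259.6, 103.3]
eef_rot: [3.142, 0.0, -2.916]
ft_force: [-0.4, 0.1, 0.4]
opening: 27.6
gripper_force: 39.7
```

>>> arm_command --plan "0 0 0 -0.01 0 0 0; 0 0 0 -0.015 0 0 0; 0 0 0 -0.015 0 0 0"

```text
time: 6.78
eef_pos: [424.0, 259.8, 101.2]
eef_rot: [3.141, 0.001, -2.916]
ft_force: [0.3, 2.3, 3.0]
opening: 27.4
gripper_force: 40.0
```

>>> arm_command --plan "0 0 0.006 -0.006 0 0 0; 0 0 0.006 -0.006 0 0 0; 0 0 0.006 -0.006 0 0 0"

```text
time: 7.15
eef_pos: [423.9, 260.4, 100.1]
eef_rot: [3.142, 0.0, -2.916]
ft_force: [2.1, 1.4, 2.8]
opening: 27.4
gripper_force: 40.0
```

>>> arm_command --plan "0 0 0 -0.007 0 0 0; 0 0 0 -0.007 0 0 0; 0 0 0 -0.007 0 0 0"

```text
time: 7.52
eef_pos: [423.9, 260.4, 99.1]
eef_rot: [3.142, 0.0, -2.916]
ft_force: [1.7, 1.9, 3.8]
opening: 27.3
gripper_force: 40.1
```

>>> arm_command --plan "0 0.006 0.006 0 0 0 0; 0 0.006 0.006 -0.007 0 0 0; 0 0.006 0.006 -0.007 0 0 0"

```text
time: 7.9
eef_pos: [424.4, 261.0, 98.2]
eef_rot: [-3.141, -0.0, -2.916]
ft_force: [-0.9, -0.2, 10.0]
opening: 27.6
gripper_force: 45.7
```

>>> arm_command --plan "0 0 0 -0.007 0 0 0; 0 0 0 -0.007 0 0 0; 0 0 0 -0.007 0 0 0"

```text
time: 8.28
eef_pos: [424.4, 261.0, 98.2]
eef_rot: [-3.141, 0.0, -2.916]
ft_force: [-3.4, -2.5, 20.1]
opening: 27.6
gripper_force: 51.1
```

>>> arm_command --plan "0 0 0 0.014 0 0 0; 0 0 0 0.014 0 0 0"

```text
time: 8.52
eef_pos: [424.3, 260.9, 98.9]
eef_rot: [-3.141, -0.001, -2.916]
ft_force: [-0.4, -0.4, 5.2]
opening: 27.4
gripper_force: 40.5
```

>>> arm_command --plan "0.45 0 0 0.01 0 0 0; 0.6 0 0 0.02 0 0 0; 0.6 0 0 0.02 0 0 0; 0.6 0 0 0.02 0 0 0"

```text
time: 9.02
eef_pos: [424.6, 261.2, 101.9]
eef_rot: [-3.141, -0.0, -2.916]
ft_force: [0.0, -0.3, 0.8]
opening: 51.3
gripper_force: 0.0
```

>>> arm_command --plan "0.6 0 0 0.1 0 0 0; 0.6 0 0 0.3 0 0 0; 0.6 0 0 0.3 0 0 0; 0.2 0 0 0.3 0 0 0; 0 0 0 0.3 0 0 0"

```text
time: 9.65
eef_pos: [424.1, 260.9, 146.2]
eef_rot: [-3.141, -0.001, -2.916]
ft_force: [0.1, -0.2, -0.1]
opening: 15.4
gripper_force: 0.0
```

```bash
python3 - <<'E'
from h import *
d=capture("side");t=capture("top");s=read_state();print(s['opening'],s['ft_force'],s['eef_pos'],s['eef_rot'])
f=lambda im,x0,y0,w,h,k:cv2.resize(im[y0:y0+h,x0:x0+w,::-1],None,fx=k,fy=k,interpolation=cv2.INTER_CUBIC)
cv2.imwrite("pics/z6.png",np.hstack([f(d,212,115,50,55,8),f(t,155,190,45,55,8)]))
E
```

```text
1.1414946292314074 [ 0.37198611 -0.42251089 -0.60635448] [424.23503258 261.03141637 146.32189326] [-3.14114103e+00 -1.24318195e-03 -2.91607225e+00]
```

View pics/z6.png

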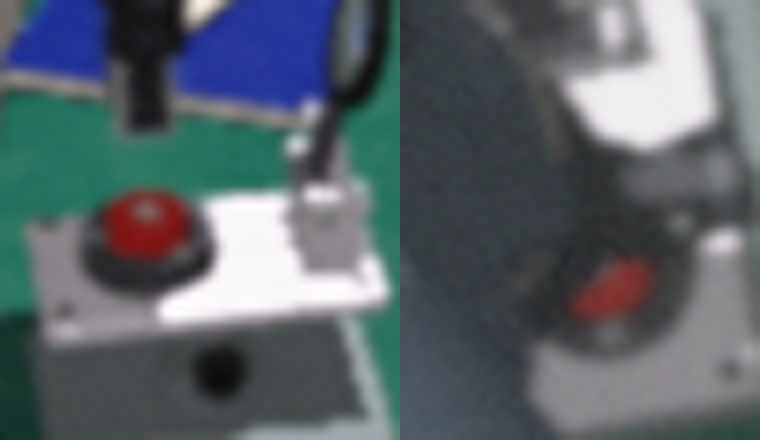

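The mount sits in the cup with its label up: side crop (148,222), top crop (612,290). The fingers are now shut. I'll press in small steps.

>>> arm_command --plan "0 0 0 -0.12 0 0 0; 0 0 0 -0.215 0 0 0; 0 0 0 -0.215 0 0 0; 0 0 0 -0.215 0 0 0" --force 40

```text
time: 10.25
eef_pos: [424.7, 261.3, 115.0]
eef_rot: [-3.141, 0.0, -2.916]
ft_force: [-0.7, -0.2, 0.1]
opening: 0.2
gripper_force: 0.0
```

>>> arm_command --plan "0 0 0 -0.01 0 0 0; 0 0 0 -0.02 0 0 0; 0 0 0 -0.02 0 0 0"

```text
time: 10.62
eef_pos: [424.6, 261.2, 111.8]
eef_rot: [-3.142, 0.0, -2.916]
ft_force: [-0.3, 0.2, -0.0]
opening: -0.1
gripper_force: 0.0
```

>>> arm_command --plan "0 0 0 -0.007 0 0 0; 0 0 0 -0.013 0 0 0; 0 0 0 -0.013 0 0 0"

```text
time: 11.0
eef_pos: [424.6, 261.2, 109.7]
eef_rot: [-3.141, -0.0, -2.916]
ft_force: [0.3, 0.0, 0.7]
opening: 0.0
gripper_force: 0.0
```

>>> arm_command --plan "0 0 0 -0.007 0 0 0; 0 0 0 -0.013 0 0 0; 0 0 0 -0.013 0 0 0"

```text
time: 11.38
eef_pos: [424.6, 261.2, 107.8]
eef_rot: [-3.141, -0.0, -2.916]
ft_force: [-0.4, 0.7, -0.1]
opening: 0.0
gripper_force: 0.0
```

>>> arm_command --plan "0 0 0 -0.007 0 0 0; 0 0 0 -0.007 0 0 0; 0 0 0 -0.007 0 0 0"

```text
time: 11.75
eef_pos: [424.8, 261.3, 106.9]
eef_rot: [3.142, 0.0, -2.916]
ft_force: [-0.0, 0.9, 0.5]
opening: 0.1
gripper_force: 0.6
```

>>> arm_command --plan "0 0 0 -0.007 0 0 0; 0 0 0 -0.007 0 0 0; 0 0 0 -0.007 0 0 0"

```text
time: 12.12
eef_pos: [424.9, 261.4, 106.0]
eef_rot: [3.141, 0.001, -2.916]
ft_force: [0.3, -0.7, 4.3]
opening: -0.2
gripper_force: 2.4
```

>>> arm_command --plan "0 0 0 -0.007 0 0 0; 0 0 0 -0.007 0 0 0; 0 0 0 -0.007 0 0 0"

```text
time: 12.5
eef_pos: [424.7, 261.2, 104.6]
eef_rot: [-3.141, 0.0, -2.916]
ft_force: [1.8, 1.2, 2.5]
opening: -0.1
gripper_force: 0.8
```

>>> arm_command --plan "0 0 0 -0.007 0 0 0; 0 0 0 -0.007 0 0 0; 0 0 0 -0.007 0 0 0"

```text
time: 12.88
eef_pos: [424.8, 261.2, 104.1]
eef_rot: [-3.141, 0.001, -2.916]
ft_force: [0.2, -0.9, 8.4]
opening: -0.0
gripper_force: 3.7
```

>>> arm_command --plan "0 0 0 -0.006 0 0 0; 0 0 0 -0.006 0 0 0; 0 0 0 -0.006 0 0 0"

```text
time: 13.25
eef_pos: [424.9, 261.3, 104.0]
eef_rot: [3.141, 0.001, -2.916]
ft_force: [-1.9, -2.8, 17.3]
opening: 0.2
gripper_force: 8.7
```

>>> arm_command --plan "0 0 0 0.013 0 0 0; 0 0 0 0.06 0 0 0; 0 0 0 0.06 0 0 0"

```text
time: 13.62
eef_pos: [424.7, 261.4, 112.1]
eef_rot: [3.142, 0.0, -2.916]
ft_force: [0.7, 0.7, -0.0]
opening: 0.0
gripper_force: 0.0
```

>>> arm_command --plan "0 0 0 -0.03 0 0 0; 0 0 0 -0.047 0 0 0; 0 0 0 -0.047 0 0 0; 0 0 0 -0.047 0 0 0"

```text
time: 14.12
eef_pos: [424.5, 261.2, 104.5]
eef_rot: [-3.141, -0.0, -2.916]
ft_force: [0.4, -0.7, -0.9]
opening: -0.4
gripper_force: 0.0
```

>>> arm_command --plan "0 0 0 -0.006 0 0 0; 0 0 0 -0.006 0 0 0; 0 0 0 -0.006 0 0 0"

```text
time: 14.5
eef_pos: [424.6, 261.3, 104.1]
eef_rot: [-3.142, 0.0, -2.916]
ft_force: [-1.6, -0.8, 6.0]
opening: -0.2
gripper_force: 2.7
```

The press stopped dead at TCP z ≈104.0, and re-touching found the same height, so the mount is home with its floor at about 76 mm. Before going behind the loupe I'll check the clearance to the red box.

```bash
python3 - <<'E'
from h import *
k=.64
for a,b in(((238,226),(447,190)),((240,98),(540,190))):
    print(tri(a[0]*k,a[1]*k,b[0]*k,b[1]*k))
for z in(0,50,100,150): print(z,onplane("top",262*k,248*k,z).round(0),onplane("side",440*k,235*k,z).round(0))
y=np.radians(13);c=np.array([424.7,261.2])
for xp in(118,100,60,40,20,10):print(xp,(c+xp*np.array([np.cos(y),np.sin(y)])).round(1))
# tab and ring along the loupe
print(proj("top",[[485.1+104*.2756*np.cos(y),275.1+104*.2756*np.sin(y),200]]))
E
```

```text
(array([586.96244822, 318.80105041, 129.79989873]), np.float64(1.9223604386078874))
(array([768.63225032, 326.27991605, 131.4614699 ]), np.float64(3.2793920329154336))
0 [582. 313.   0.] [580. 356.   0.]
50 [572. 302.  50.] [577. 283.  50.]
100 [562. 290. 100.] [574. 211. 100.]
150 [552. 279. 150.] [571. 138. 150.]
118 [539.7 287.7]
100 [522.1 283.7]
60 [483.2 274.7]
40 [463.7 270.2]
20 [444.2 265.7]
10 [434.4 263.4]
[[160.03151453 172.66093176]]
```

>>> arm_command --plan "0 0 0 0.03 0 0 0; 0 0 0 0.4 0 0 0; 0 0 0 0.8 0 0 0; 0 0 0 0.9 0 0 0; 0 0 0 0.9 0 0 0"

```text
time: 15.12
eef_pos: [425.0, 261.5, 239.3]
eef_rot: [3.141, 0.002, -2.916]
ft_force: [-0.3, -1.0, -0.6]
opening: 0.5
gripper_force: 0.0
```

>>> arm_command --plan "0 0.4 0.085 0 0 0 0; 0 0.77 0.163 0 0 0 0; 0 0.77 0.163 0 0 0 0; 0 0.77 0.163 0 0 0 0"

```text
time: 15.62
eef_pos: [539.2, 285.2, 236.4]
eef_rot: [-3.14, -0.004, -2.916]
ft_force: [-0.1, 0.6, 0.2]
opening: -0.0
gripper_force: 0.0
```

>>> arm_command --plan "0 0 0 -0.2 0 0 0; 0 0 0 -0.38 0 0 0; 0 0 0 -0.38 0 0 0; 0 0 0 -0.38 0 0 0"

```text
time: 16.12
eef_pos: [539.8, 285.8, 183.0]
eef_rot: [3.141, 0.001, -2.916]
ft_force: [-0.4, 0.5, -0.5]
opening: 0.1
gripper_force: 0.0
```

```bash
python3 - <<'E'
from h import *
d=capture("side");t=capture("top");s=read_state();print(s['opening'],s['ft_force'],s['eef_pos'],s['eef_rot'])
f=lambda im,x0,y0,w,h,k:cv2.resize(im[y0:y0+h,x0:x0+w,::-1],None,fx=k,fy=k,interpolation=cv2.INTER_CUBIC)
cv2.imwrite("pics/z7.png",np.hstack([f(d,215,85,65,85,6),f(t,145,155,60,85,6)]))
E
```

```text
-0.21986393368337387 [-0.70029228 -0.60658242  0.08996008] [540.38871762 285.99047118 183.31352537] [ 3.14115229e+00  1.99067196e-03 -2.91588480e+00]
```

View pics/z7.png

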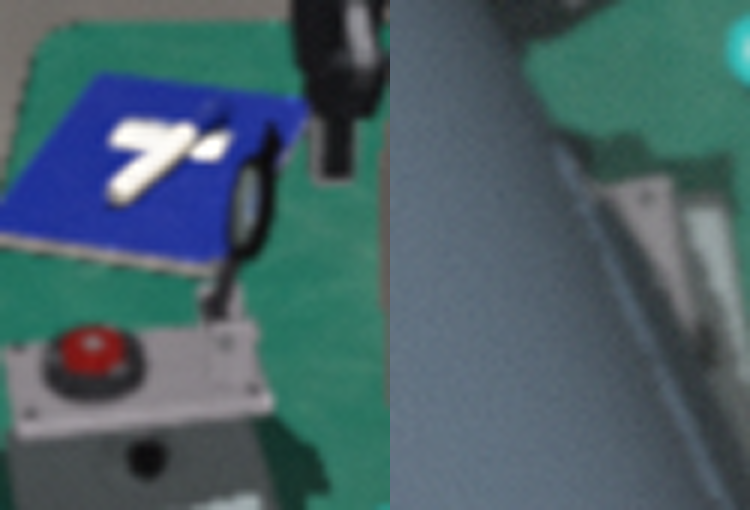

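The mount now sits low and level in the cup (95,350), the loupe tab top is at (270,130), and the shut fingers are behind it at (333,150) with about 12 mm of gap. I'll push forward gently.

>>> arm_command --plan "0 -0.03 -0.0065 0 0 0 0; 0 -0.055 -0.012 0 0 0 0; 0 -0.08 -0.017 0 0 0 0; 0 -0.1 -0.021 0 0 0 0"

```text
time: 16.73
eef_pos: [525.2, 282.6, 182.0]
eef_rot: [-3.142, 0.001, -2.916]
ft_force: [5.3, 1.0, 0.1]
opening: 0.1
gripper_force: 2.8
```

>>> arm_command --plan "0 -0.02 -0.0043 0 0 0 0; 0 -0.04 -0.0085 0 0 0 0"

```text
time: 16.98
eef_pos: [521.0, 281.7, 183.0]
eef_rot: [3.141, 0.005, -2.916]
ft_force: [7.6, 0.1, 5.2]
opening: 0.3
gripper_force: 3.4
```

>>> arm_command --plan "0 -0.02 -0.0043 0 0 0 0; 0 -0.04 -0.0085 0 0 0 0; 0 -0.06 -0.013 0 0 0 0"

```text
time: 17.35
eef_pos: [511.9, 279.9, 183.1]
eef_rot: [3.141, 0.005, -2.916]
ft_force: [5.6, 1.1, 5.1]
opening: 0.1
gripper_force: 3.1
```

>>> arm_command --plan "0 -0.025 -0.0053 0 0 0 0; 0 -0.05 -0.0106 0 0 0 0; 0 -0.075 -0.016 0 0 0 0; 0 -0.1 -0.021 0 0 0 0"

```text
time: 17.85
eef_pos: [496.7, 276.8, 183.0]
eef_rot: [3.141, 0.004, -2.916]
ft_force: [5.7, 1.0, 4.3]
opening: -0.1
gripper_force: 2.5
```

>>> arm_command --plan "0 -0.025 -0.0053 0 0 0 0; 0 -0.05 -0.0106 0 0 0 0; 0 -0.075 -0.016 0 0 0 0; 0 -0.1 -0.021 0 0 0 0"

```text
time: 18.35
eef_pos: [479.5, 272.9, 181.3]
eef_rot: [-3.141, -0.001, -2.916]
ft_force: [3.9, 2.2, -2.9]
opening: 0.1
gripper_force: 2.0
```

>>> arm_command --plan "0 -0.025 -0.0053 0 0 0 0; 0 -0.05 -0.0106 0 0 0 0; 0 -0.075 -0.016 0 0 0 0"

```text
time: 18.73
eef_pos: [468.4, 270.4, 181.6]
eef_rot: [-3.141, -0.001, -2.916]
ft_force: [2.2, 0.8, -2.7]
opening: -0.1
gripper_force: 1.6
```

>>> arm_command --plan "0 -0.025 -0.0053 0 0 0 0; 0 -0.05 -0.0106 0 0 0 0; 0 -0.07 -0.015 0 0 0 0"

```text
time: 19.1
eef_pos: [457.9, 268.2, 181.9]
eef_rot: [-3.141, -0.0, -2.916]
ft_force: [1.0, -0.3, -0.5]
opening: 0.4
gripper_force: 0.4
```

>>> arm_command --plan "0 -0.02 -0.0043 0 0 0 0; 0 -0.03 -0.0064 0 0 0 0; 0 -0.03 -0.0064 0 0 0 0"

```text
time: 19.48
eef_pos: [453.6, 267.3, 181.8]
eef_rot: [-3.141, -0.0, -2.916]
ft_force: [-0.0, -0.7, 0.4]
opening: 0.4
gripper_force: 0.0
```

>>> arm_command --plan "0 0.05 0 0.2 0 0 0; 0 0.05 -0.3 0.5 0 0 0; 0 0.05 -0.7 0.5 0 0 0; 0 0.05 -1 0.5 0 0 0; 0 0.05 -1 0.5 0 0 0"

```text
time: 20.1
eef_pos: [461.2, 115.0, 257.2]
eef_rot: [-3.141, 0.0, -2.92]
ft_force: [-0.9, 0.5, -0.0]
opening: -0.1
gripper_force: 0.0
```

>>> arm_command --plan "0 0 -0.4 0 0 0 0; 0 0 -0.8 0 0 0 0; 0 0 -0.8 0 0 0 0; 0 0 -0.8 0 0 0 0"

```text
time: 20.6
eef_pos: [461.6, -2.1, 256.7]
eef_rot: [3.141, -0.0, -2.917]
ft_force: [-0.5, 0.2, -0.1]
opening: 0.3
gripper_force: 0.0
```

```bash
python3 - <<'E'
from h import *
d=capture("side");t=capture("top");s=read_state();print(s['time'],s['ft_force'],s['eef_pos'])
f=lambda im,x0,y0,w,h,k:cv2.resize(im[y0:y0+h,x0:x0+w,::-1],None,fx=k,fy=k,interpolation=cv2.INTER_CUBIC)
cv2.imwrite("pics/z8.png",np.hstack([f(d,205,100,65,85,6),f(t,145,165,65,85,6)]))
E
```

```text
20.7 [ 0.31159401  0.12764695 -0.87535179] [461.53926496  -1.30979897 256.72639379]
```

View pics/z8.png

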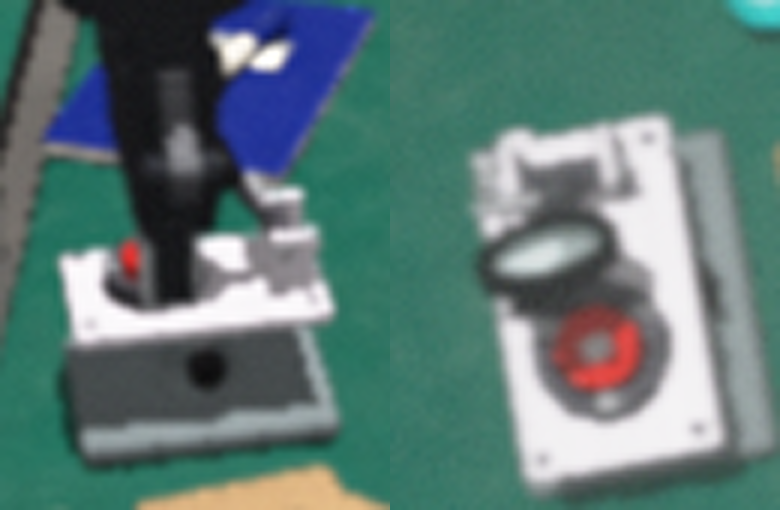

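The top crop shows the ring at (548,255), part-way, so the loupe has neither dropped nor gone back. I'll check whether it is moving.

```bash
cat > ring.py <<'E'
from h import *
y=np.radians(12.5);c=np.array([424.7,261.2]);H=np.array([485.1,274.8,100.])
t=capture("top");cv2.imwrite("pics/ringraw.png",t[:,:,::-1]);print(read_state()['time'])
# dark lens ring: brightness profile against predicted ring outer ellipses
for a in np.arange(0,1.9,.1):
    ph=a-np.radians(16);d=np.array([-np.sin(ph)*np.cos(y),-np.sin(ph)*np.sin(y),np.cos(ph)])
    print(round(a,2),proj("top",[H+62*d,H+104*d]).round(1).tolist())
E
python3 ring.py
```

```text
20.75
0.0 [[165.7, 181.5], [160.3, 172.6]]
0.1 [[166.0, 184.3], [160.9, 177.4]]
0.2 [[166.4, 187.1], [161.5, 182.3]]
0.3 [[166.9, 190.0], [162.4, 187.5]]
0.4 [[167.4, 193.0], [163.3, 192.6]]
0.5 [[168.0, 196.0], [164.3, 197.8]]
0.6 [[168.7, 198.9], [165.5, 203.0]]
0.7 [[169.4, 201.8], [166.7, 208.0]]
0.8 [[170.1, 204.5], [168.0, 212.8]]
0.9 [[170.8, 207.2], [169.3, 217.4]]
1.0 [[171.6, 209.7], [170.6, 221.7]]
1.1 [[172.4, 212.0], [172.0, 225.6]]
1.2 [[173.2, 214.0], [173.3, 229.1]]
1.3 [[173.9, 215.9], [174.7, 232.1]]
1.4 [[174.7, 217.5], [175.9, 234.8]]
1.5 [[175.4, 218.8], [177.2, 236.9]]
1.6 [[176.1, 219.9], [178.3, 238.5]]
1.7 [[176.7, 220.7], [179.4, 239.7]]
1.8 [[177.3, 221.2], [180.4, 240.3]]
```

>>> arm_command --plan "0 0 0 0 0 0 0; 0 0 0 0 0 0 0; 0 0 0 0 0 0 0; 0 0 0 0 0 0 0; 0 0 0 0 0 0 0"

```text
time: 21.38
eef_pos: [461.4, -2.6, 256.8]
eef_rot: [-3.141, 0.0, -2.916]
ft_force: [1.4, -0.3, -0.1]
opening: -0.1
gripper_force: 0.0
```

```bash
python3 - <<'E'
from h import *
a=cv2.imread("pics/ringraw.png");t=capture("top")[:,:,::-1]
w=np.s_[165:250,145:210];print(np.abs(a[w].astype(int)-t[w]).mean(),np.abs(cv2.GaussianBlur(a[w],(5,5),0).astype(int)-cv2.GaussianBlur(t[w],(5,5),0)).max(),read_state()['time'])
E
```

```text
1.676500754147813 3 21.425
```

The ring is stationary at about 0.9 rad, balanced on the snap point. It needs a little more push from behind.

>>> arm_command --plan "0 0.03 0.4 0 0 0 0; 0 0.07 0.8 0 0 0 0; 0 0.1 1 0 0 0 0; 0 0.1 1 0 0 0 0"

```text
time: 21.92
eef_pos: [476.5, 149.1, 256.5]
eef_rot: [3.142, -0.0, -2.913]
ft_force: [0.4, -1.2, -0.4]
opening: -0.1
gripper_force: 0.0
```

>>> arm_command --plan "0 0 0.4 0 0 0 0; 0 0 0.83 0 0 0 0; 0 0 0.83 -0.3 0 0 0; 0 0 0.83 -0.5 0 0 0; 0 0 0.83 -0.5 0 0 0"

```text
time: 22.55
eef_pos: [475.2, 270.3, 180.1]
eef_rot: [-3.14, -0.004, -2.917]
ft_force: [-0.1, -0.0, 1.5]
opening: 0.1
gripper_force: 0.0
```

>>> arm_command --plan "0 -0.06 -0.013 0 0 0 0; 0 -0.12 -0.026 0 0 0 0; 0 -0.15 -0.032 0 0 0 0; 0 -0.15 -0.032 0 0 0 0"

```text
time: 23.05
eef_pos: [453.7, 267.1, 182.6]
eef_rot: [3.141, 0.001, -2.916]
ft_force: [-0.1, 0.3, 0.3]
opening: 0.3
gripper_force: 0.0
```

>>> arm_command --plan "0 -0.015 -0.003 0 0 0 0; 0 -0.03 -0.006 0 0 0 0"

```text
time: 23.3
eef_pos: [449.4, 266.2, 181.8]
eef_rot: [-3.141, 0.0, -2.916]
ft_force: [0.8, -0.2, 0.3]
opening: -0.1
gripper_force: 0.0
```

>>> arm_command --plan "0 -0.015 -0.003 0 0 0 0; 0 -0.03 -0.006 0 0 0 0"

```text
time: 23.55
eef_pos: [444.7, 265.3, 181.8]
eef_rot: [-3.141, -0.0, -2.916]
ft_force: [0.2, 0.6, 0.2]
opening: 0.2
gripper_force: 0.0
```

```bash
cat > ring.py <<'E'
from h import *
y=np.radians(12.5);H=np.array([485.1,274.8,100.])
ims={c:cv2.GaussianBlur(capture(c),(3,3),0).max(2) for c in("top","side")}
s=read_state();print(s['time'],s['ft_force'].round(1))
th=np.linspace(0,2*np.pi,48)
for a in np.arange(0,2.0,.1):
    ph=a-np.radians(16);d=np.array([-np.sin(ph)*np.cos(y),-np.sin(ph)*np.sin(y),np.cos(ph)]);n=np.array([-np.sin(y),np.cos(y),0])
    C=H+62*d;R=C+22.5*(np.cos(th)[:,None]*d+np.sin(th)[:,None]*n);I=C+12*(np.cos(th)[:,None]*d+np.sin(th)[:,None]*n)
    out=[]
    for c in ims:
        for P in(R,I):
            q=proj(c,P).round().astype(int);out.append(int(np.mean(ims[c][q[:,1],q[:,0]])))
    print(round(a,1),"top ring/in",out[:2],"side",out[2:])
E
python3 ring.py
```

```text
23.65 [ 0.6 -0.3  0.2]
0.0 top ring/in [94, 97] side [137, 137]
0.1 top ring/in [94, 91] side [141, 153]
0.2 top ring/in [104, 91] side [150, 157]
0.3 top ring/in [120, 100] side [158, 156]
0.4 top ring/in [94, 71] side [155, 155]
0.5 top ring/in [69, 58] side [148, 155]
0.6 top ring/in [65, 58] side [149, 154]
0.7 top ring/in [66, 57] side [131, 152]
0.8 top ring/in [62, 57] side [115, 150]
0.9 top ring/in [62, 55] side [126, 151]
1.0 top ring/in [82, 64] side [136, 147]
1.1 top ring/in [97, 91] side [135, 138]
1.2 top ring/in [99, 118] side [131, 128]
1.3 top ring/in [95, 145] side [121, 118]
1.4 top ring/in [69, 166] side [108, 110]
1.5 top ring/in [61, 173] side [119, 102]
1.6 top ring/in [67, 165] side [126, 115]
1.7 top ring/in [77, 146] side [113, 145]
1.8 top ring/in [80, 132] side [76, 189]
1.9 top ring/in [85, 129] side [79, 169]
```

>>> arm_command --plan "0 0.05 0 0.2 0 0 0; 0 0.05 -0.3 0.5 0 0 0; 0 -0.3 -0.7 0.5 0 0 0; 0 -0.7 -1 0.5 0 0 0; 0 -1 -1 0.5 0 0 0"

```text
time: 24.28
eef_pos: [301.7, 116.1, 256.7]
eef_rot: [-3.141, 0.0, -2.918]
ft_force: [-0.4, -0.4, 1.3]
opening: -0.1
gripper_force: 0.0
```

>>> arm_command --plan "0 0 -0.4 0 0 0 0; 0 0 -0.8 0 0 0 0; 0 0 -0.8 0 0 0 0; 0 0 -0.8 0 0 0 0"

```text
time: 24.78
eef_pos: [303.0, -2.7, 256.9]
eef_rot: [3.141, 0.0, -2.918]
ft_force: [-0.8, 0.5, 0.3]
opening: -0.2
gripper_force: 0.0
```

```bash
python3 ring.py | awk 'NR==1||NR>8'; python3 - <<'E'
from h import *
for c in("top","side"):
    im=capture(c)[:,:,::-1].copy();cv2.imwrite(f"pics/end_{c}.png",im);hsv=cv2.cvtColor(im,cv2.COLOR_BGR2HSV)
    # dark blobs and bright interior near the cup
    q=proj(c,[[424.7,261.2,100]])[0].round().astype(int);x,y=q
    g=im.max(2)[y-20:y+18:2,x-18:x+20:2];print(c,q);print("\n".join(" ".join(f"{v:3d}" for v in r) for r in g))
    m=((hsv[...,0]<10)|(hsv[...,0]>170))&(hsv[...,1]>90)&(hsv[...,2]>70);ys,xs=np.nonzero(m[y-20:y+20,x-20:x+20]);print("red",len(xs),(xs.mean()+x-20,ys.mean()+y-20) if len(xs) else 0)
E
```

```text
24.875 [ 0.1  0.9 -0.2]
0.7 top ring/in [151, 160] side [154, 154]
0.8 top ring/in [176, 168] side [155, 152]
0.9 top ring/in [175, 176] side [138, 150]
1.0 top ring/in [173, 171] side [134, 146]
1.1 top ring/in [184, 166] side [134, 138]
1.2 top ring/in [186, 166] side [130, 127]
1.3 top ring/in [187, 162] side [121, 117]
1.4 top ring/in [181, 159] side [109, 110]
1.5 top ring/in [174, 170] side [120, 103]
1.6 top ring/in [161, 183] side [127, 117]
1.7 top ring/in [141, 188] side [116, 146]
1.8 top ring/in [125, 191] side [80, 188]
1.9 top ring/in [110, 193] side [83, 167]
top [178 221]
167 172 157 170 178 187 160 127 112 117 214 240 241 242 240 241 235 148 132
156 184 193 193 190 205 140 114 112 118 214 241 241 242 240 241 238 176 119
145 209 184 172 158 182 139 111 112 115 203 239 241 242 241 241 240 198 115
141 220 206 224 229 235 191 114 114 108 161 237 242 242 241 241 240 212 120
136 216 238 240 240 240 214 122 114 108 137 224 241 241 241 242 242 224 113
125 199 237 240 240 239 214 108  86  84  97 178 229 239 242 241 242 234 127
127 187 236 240 239 217 135  94 112 120 118 108 1
[... 1777 characters left out ...]
 124 124 105 173 101
115 126 114  59  73  46  46 105 153 177 136  91  29 142 251 248 190 221 142
120 136 232 247 252 164  35  27  22  25  24  32  34 127 239 240 189 151 133
115 115 215 243 240 111  45  82  79  84  95  88  60  64 137 145 147 159 202
118 117 121 133 132  85  41  51  47  54  62  49  47 145 250 249 249 249 248
123 120 138 210 214 206 115  72  45  47  52  87 178 244 250 249 249 249 249
117 117 151 250 246 251 251 244 205 202 210 247 251 251 250 251 250 249 246
120 118 141 236 223 249 250 250 250 248 245 244 238 228 208 192 182 163 149
118 120 142 217 220 189 190 177 160 148 131 125 112 102  92  81  86  82  78
red 12 (np.float64(229.83333333333334), np.float64(146.33333333333334))
```

The loupe now lies level over the cup in both views (ring angle about 1.85, tab to the front), and the robot is clear. Handing in.

```bash
python3 -c "
from h import *
print(finish_job())"
```

```text
the job is handed in; nothing more can be done
None
```

The job is handed in: the red mount was pressed home (it stopped dead at about 17 N) and the loupe sprang down level over it. It needed a second gentle push after stalling at its snap point. While I was placing the mount, the wrist briefly read 20.1 N, most likely from the fingertips touching the collar rim. I did not touch the black mounts, vials or dropper bottle.

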